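# Isolate the bench supply and swing out its lockout hasp

### The job

Make the repair bench safe: turn the red handle on the yellow plate anticlockwise all the way to off, then swing that isolator's lockout hasp (the steel tab with the upright red lug) fully out, so that it sticks out over the edge ready for a padlock. Leave the black-handled isolator and the orange multimeter as they are.

Things in the scene. Friction and masses are not known exactly. Their poses are not given: they have to be found in the camera images.
- isolator: Isolator to work: fixed cream/grey enclosure lying on the bench, 204 (x) x 134 (y) x 70 mm high, yellow 90 mm square plate on top (surface at 73 mm) under a red rotary handle. Origin: centre of underside, z up, x from its hasp end (-x, nearer the robot) to its handle end. Handle's vertical axis at (45, 0) mm, hasp's vertical pivot at (-80, -45) mm in this frame.
- red_grip (a point): Centre of the red handle's upright grip bar, on its turning axis, 100 mm above the bench. Bar 62 mm long (x, pointing to the end with the white pointer line), 16 mm thick (y), 34 mm tall (83 to 117 mm above the bench), on a red disc of 26 mm radius (73 to 83 mm). Turns with the handle. Marks on the plate: green is on, black is off.
- isolator_handle (a joint): Red handle's angle, rad. 0: on, pointer along the enclosure's +x (green mark). Grows anticlockwise seen from above, to a stop at 1.047 (60 degrees): off, pointer at the black mark. Starts at 0 to 0.15. Friction about 0.1 N m; stays where it is left.
- red_lug (a point): Centre of the upright round red lug on the red isolator's hasp: 14 mm diameter, 32 mm tall (78 to 110 mm above the bench; this point at 94 mm). It stands near the free end of the hasp, a flat steel tab 20 mm wide, 4 mm thick (top at 78 mm), 52 mm from the tab's vertical pivot. z up.
- isolator_hasp (a joint): Angle of the red isolator's hasp, rad. 0: folded in, the tab lying across the enclosure's top from its pivot towards the enclosure's +y. Grows anticlockwise seen from above, to a stop at 1.571 (90 degrees): fully out, pointing along the enclosure's -x and over its edge. Starts at 0 to 0.15. Friction about 0.06 N m (1.2 N at the lug); stays where it is left.
- black_tip (a point): Pointer end of the grip bar of the other isolator, 28 mm from its axis, 100 mm above the bench. It has the same size and layout as the red one, but an aluminium plate and a black handle and lug, and stands beside it on either side. Not to be moved.
- black_lug (a point): Centre of the black lug on the folded-in hasp of the black-handled isolator, 94 mm above the bench. Not to be moved.
- multimeter: Orange hand-held multimeter lying loose on its back on the right of the bench, 180 (x) x 85 (y) x 43 mm high over its dial; origin at the centre of its underside. Not to be moved.

How it is judged:
On the way, in this order (a step that is already met when the one before it is completed fails the run):
1. the red handle is turned to off, with the hasp not yet swung out (value of joint isolator_handle above 0.85 rad and value of joint isolator_hasp below 1 rad), for 0.2 s.
2. the red isolator's hasp is swung out, with the handle still at off (value of joint isolator_handle above 0.85 rad and value of joint isolator_hasp above 1.3 rad), for 0.2 s.
At the end, for the whole second after the job is handed in: The red handle is at off (within about 11 degrees of its stop: joint above 0.85 rad), its hasp is out (within about 15 degrees of its stop: joint above 1.3 rad), and both are at rest (all of step 2 and velocity of joint isolator_handle between -0.1 and 0.1 rad/s and velocity of joint isolator_hasp between -0.1 and 0.1 rad/s); the robot touches nothing.
It fails at once if the black-handled isolator's handle or hasp is moved (over 10 mm at its tip or lug) (distance of any of black_tip, black_lug from where it was at the start of the episode above 0.01 m).
It fails at once if the multimeter is pushed more than 20 mm (distance of multimeter from where it was at the start of the episode above 0.02 m).
It also fails if it takes over 48 s, if anything falls off the work surface, if the arm or the gripper's body presses on something with over 40 N, if the wrist force passes 120 N, or if a joint passes its speed limit or range.

### The arm

A 7-joint arm with a two-finger parallel gripper is mounted at the origin on the work surface. World frame = base frame: x ahead of the robot, y to its left, z up, the work surface at z = 0. Lengths are in m, angles in rad, forces in N, time in s.
With the tool pointing down it reaches from about 0.4 to 0.875 m from the base axis. Payload 19.3 kg.
Tool frame: the origin (TCP) lies midway between the tips of the shut fingers; the grasp point (between the pads) lies 19 mm behind it; z points along the fingers, y is the line along which they close (so a half turn about z gives the same grasp; the last joint's range is limited). The gripper opens to 85 mm and grips with 20 to 120 N. Pads are 22 mm wide; open, the fingers measure 114 mm over their backs; the gripper's body (76 mm by 85 mm) begins 54 mm behind the grasp point. The pads swing forward as they close: fully open they stand 13 mm farther back than shut.
Start: joints at [1.197, 0.521, -0.036, 1.599, 0.021, 1.021, -0.113], TCP at [0.187, -0.596, 0.231] pointing down, gripper open.
Joint ranges: [-2.91, 2.91], [-0.3, 2.13], [-1.5, 1.42], [0.17, 2.43], [-1.26, 4.41], [0.16, 1.93], [-2.52, 2.52]. Speed limits (rad/s): [1.89, 1.89, 2.39, 2.39, 3.01, 3.01, 3.01].

### API

Orientations are given as [roll, pitch, yaw] about the fixed x, y, z axes, in that order (R = Rz(yaw) Ry(pitch) Rx(roll)).
In Python, from workcell import telemetry, grab_frame, calibration, bot, outline_of, landmark_of gives the robot as it stands. The module is installed in compiled form; this text tells all that it offers.
- The arm moves only by the shell command python3 -m inch 'ROWS' [FORCE]. ROWS is JSON, a list of rows, each a list of 7 numbers: the shift along the tool's x, y, z in m, then the turn, a rotation vector about the tool's x, y, z in rad, then the closure, from 0 (fully open) to 1 (shut). A call has 1 to 5 rows; each row shifts and turns the commanded pose from where the row before left it, along the tool's axes as they then stand; what a row does not reach is not made up. A row lasts 1/10 s, in which the tool goes at most 50 mm and 8.59 degrees, less where a joint would pass 70% of its speed; a pose out of reach is approached as far as the arm can. A call is refused whole if a number of a shift passes 0.05 or a number of a turn 0.15, either way. A call with a gripper value outside its range is refused whole. The fingers move at their own pace and stop on an object; FORCE is the grip in N (left out, the last holds). Time passes only in rows, so rows that do not move let the fingers close. It gives the time, the measured TCP pose, the force, the opening and the grip force at its end, in the units of the state.
- telemetry.observe(): the state, without advancing time (a new reading comes with each control period).
- grab_frame(name): name is "scene" or "top" or "wrist"; returns the picture (400x640x3 uint8, red, green, blue); there is no depth.
- calibration(name): a dict with "fovy" (degrees; the focal length in pixels is half the picture's height over the tangent of half this angle, whatever the lens; pixels are square), "cx", "cy" (the principal point, pixels), "pose" (4x4, takes a point from camera to world coordinates). Camera axes: x right, y down, z forward; pixel columns grow to the right and rows downward; lengths in m; the calibration is good to about 2 mm. The wrist camera is an equidistant fisheye: a pixel r from the principal point sees the ray r / f radians off the axis. A picture is of the moment at which its call begins: read the wrist's pose just before it. calibration takes no time and is no camera call; for the wrist camera it gives the pose at the moment of the call.
- bot.job_done(): hands the job in; it is judged then, once.
Trained networks look in the newest picture that a camera, given by its name, has taken for a name from the list of things; names that differ only in an ending like _2 or _b are one class to them, and where a whole thing is asked for, a point or a joint stands for the part that bears it (a point fixed in the world has none). Each returns a list of dicts, best first, with "score" (0 to 1); they miss things now and then, are a little off and sometimes report something else, mostly with a low value. They report only what shows in the picture. A call takes as long as a camera call.
- outline_of(label, camera): "region" (400x640 bool, what is visible of it) and "rect" ([left, top, right, bottom] in pixels, round what is visible of it).
- landmark_of(label, camera): "xy" ([column, row] in pixels: a listed point, or the origin of a listed thing).
The state is a dict: "clock": time; "qpos": joint angles; "qd": joint speeds; "joint_efforts": joint torques, N m; "position": TCP position; "tool_rot": TCP orientation; "force": force on the tool from outside, world axes, zero at the start; "moment": the same for the moment, N m; "grip_width": finger opening in m; "finger_force": force on a finger pad.
Only numpy, scipy, OpenCV 4.12 (cv2) and the standard library are available. Lean on these libraries where they do the work, as an engineer would, in place of code of your own. Each camera call takes 0.05 s, during which the arm holds its last target. There are 200 camera calls.

## Working session

There is one attempt and no reset: what is moved stays moved. The work goes in short steps, Python scripts to look and compute and a shell command to move; the robot and the scene stay as the last step left them, time stands still between calls to the robot, and variables do not carry over. Pictures are saved under pics/ and viewed, at most 10 in all, crops included, and the job is handed in when it is done.

```bash
mkdir -p pics
cat > h.py <<'E'
import numpy as np,cv2
from workcell import *
def ray(cam,xy,c=None):
    c=c or calibration(cam);f=200/np.tan(np.radians(c["fovy"]/2));T=np.array(c["pose"])
    u=np.array([xy[0]-c["cx"],xy[1]-c["cy"]]);
    if cam=="wrist":
        r=np.linalg.norm(u);a=r/f;d=np.array([*(u/max(r,1e-9)*np.sin(a)),np.cos(a)])
    else: d=np.array([*(u/f),1.])
    d=T[:3,:3]@d;return T[:3,3],d/np.linalg.norm(d)
def atz(cam,xy,z,c=None):
    o,d=ray(cam,xy,c);return o+d*(z-o[2])/d[2]
def tri(rs):
    A=0;b=0
    for o,d in rs:
        P=np.eye(3)-np.outer(d,d);A=A+P;b=b+P@o
    return np.linalg.solve(A,b)
def save(cam,n):
    im=grab_frame(cam);cv2.imwrite(f"pics/{n}.png",im[:,:,::-1]);return im
E
python3 - <<'E'
from h import *
np.set_printoptions(precision=4,suppress=True)
s=telemetry.observe();print(s)
R={}
for cam in("top","scene"):
    save(cam,cam+"0")
    for n,z in [("isolator",0),("red_grip",.1),("red_lug",.094),("black_tip",.1),("black_lug",.094),("multimeter",0)]:
        for r in landmark_of(n,cam)[:2]:
            print(cam,n,round(r["score"],2),np.round(r["xy"],1),atz(cam,r["xy"],z))
            R.setdefault(n,{}).setdefault(cam,ray(cam,r["xy"]))
for n in R:
    if len(R[n])==2: print(n,tri(R[n].values()))
a=cv2.imread("pics/top0.png");b=cv2.imread("pics/scene0.png")
cv2.imwrite("pics/both.png",cv2.resize(np.vstack([a,b]),(480,600)))
E
```

```text
{'clock': 0.0, 'qpos': array([ 1.1968,  0.522 , -0.0363,  1.6   ,  0.0212,  1.0211, -0.1128]), 'qd': array([-0.0011,  0.0002, -0.0006,  0.0005,  0.0001,  0.0001, -0.0012]), 'joint_efforts': array([ -0.0026, -92.7158,   1.9791, -36.9948,   0.0178,   0.008 ,
         0.0001]), 'position': array([ 0.1868, -0.5961,  0.2307]), 'tool_rot': array([-3.1405,  0.0001,  0.3038]), 'force': array([-0.2849,  0.0365, -0.3412]), 'moment': array([ 0.0258, -0.0133, -0.0281]), 'finger_force': 0.0, 'grip_width': 0.08558845647998158}
top isolator 0.64 [333.5 204.8] [ 0.5765 -0.172   0.    ]
top red_grip 0.63 [331.4 179.3] [ 0.6264 -0.1638  0.1   ]
top red_grip 0.51 [223.6 173. ] [0.648  0.1188 0.1   ]
top red_lug 0.59 [334.4 228.5] [ 0.4976 -0.1689  0.094 ]
top black_lug 0.45 [224.1 229.1] [0.5006 0.1151 0.094 ]
top multimeter 0.6 [422.8 251. ] [ 0.4425 -0.4164  0.    ]
scene isolator 0.66 [310.8 238.2] [ 0.5858 -0.17    0.    ]
scene red_grip 0.56 [317.5 214. ] [ 0.616  -0.1607  0.1   ]
scene red_lug 0.5 [302. 183.] [ 0.4787 -0.1697  0.094 ]
scene black_tip 0.94 [440.6 206.2] [0.6503 0.1287 0.1   ]
scene black_lug 0.71 [411.8 174.3] [0.5007 0.123  0.094 ]
scene multimeter 0.82 [214.9 212.4] [ 0.4313 -0.3987  0.    ]
isolator [ 0.5781 -0.1704 -0.0068]
red_grip [ 0.6247 -0.1632  0.1074]
red_lug [ 0.4958 -0.1706  0.1057]
black_lug [0.5018 0.1184 0.0948]
multimeter [ 0.4424 -0.4054  0.0112]
```

View pics/top0.png

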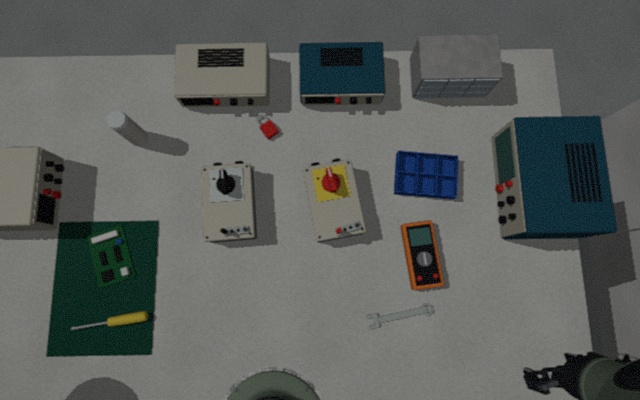

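View pics/scene0.png

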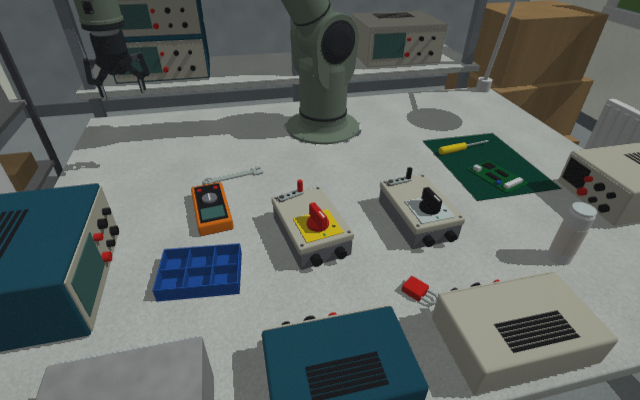

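The top picture shows the red handle at about (331,181), with its lug near (338,230). The enclosure is tilted slightly anticlockwise, and the black isolator is on the left at (226,200). The scene picture agrees. I'll move above the red isolator for a wrist view.

```bash
python3 -m inch '[[0.04,-0.028,0,0,0,0,0],[0.04,-0.028,-0.003,0,0,0,0],[0.04,-0.028,-0.003,0,0,0,0],[0.04,-0.028,-0.003,0,0,0,0],[0.04,-0.028,-0.003,0,0,0,0]]' >/dev/null
python3 -m inch '[[0.04,-0.028,0,0,0,0,0],[0.04,-0.028,-0.003,0,0,0,0],[0.04,-0.028,-0.003,0,0,0,0],[0.04,-0.028,-0.003,0,0,0,0],[0.04,-0.028,-0.003,0,0,0,0]]'
python3 -m inch '[[0.04,-0.028,0,0,0,0,0],[0,0,0,0,0,0.1,0],[0,0,0,0,0,0.1,0],[0,0,0,0,0,0,0]]'
cat > look.py <<'E'
from h import *
import sys
np.set_printoptions(precision=4,suppress=True)
s=telemetry.observe();print(s["clock"],s["position"],s["tool_rot"],s["grip_width"],s["qpos"])
c=calibration("wrist");save("wrist",sys.argv[1])
for n,z in [("isolator",0),("red_grip",.1),("red_lug",.094)]:
    for r in landmark_of(n,"wrist")[:2]: print(n,round(r["score"],2),np.round(r["xy"],1),atz("wrist",r["xy"],z,c))
E
python3 look.py w1
```

```text
clock: 1.7
position: [0.4858, -0.2079, 0.2557]
tool_rot: [3.141, -0.0, 0.304]
force: [1.5, -0.3, 0.2]
grip_width: 0.085
finger_force: 0.0
clock: 2.1
position: [0.5148, -0.1706, 0.2553]
tool_rot: [3.141, 0.0, 0.102]
force: [-0.0, 0.3, -0.5]
grip_width: 0.0856
finger_force: 0.0
2.1 [ 0.5148 -0.1706  0.2553] [3.1415 0.0001 0.1024] 0.08561158122161079 [ 0.3373  0.3674 -0.1663  1.7856  0.0711  0.9945 -1.3253]
isolator 0.9 [316.7 116.8] [ 0.5818 -0.164   0.    ]
red_grip 0.71 [317.   72.7] [ 0.6256 -0.1599  0.1   ]
red_lug 0.6 [320.  207.6] [ 0.4915 -0.177   0.094 ]
```

View pics/w1.png

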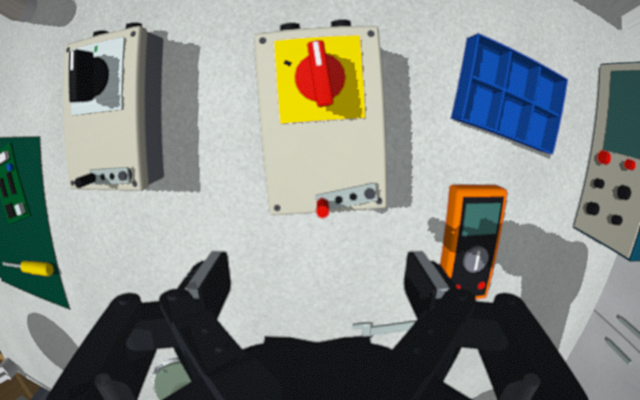

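The wrist view shows the red handle's bar running from the pointer tip at (317,42) to its tail at (322,103). The lug is at (322,208) and its pivot at about (370,192). Next I'll compute the yaws and triangulate.

Run:
```python
from h import *
np.set_printoptions(precision=4,suppress=True)
c=calibration("wrist")
im=cv2.imread("pics/w1.png");hsv=cv2.cvtColor(im,cv2.COLOR_BGR2HSV)
m=cv2.inRange(hsv,(22,150,120),(35,255,255));m[:, :240]=0;m[140:]=0;m[:,380:]=0
ys,xs=np.nonzero(m)
P=np.array([atz("wrist",(x,y),.073,c)[:2] for x,y in zip(xs,ys)],np.float32)
r=cv2.minAreaRect(P*1000);print("plate",r)
hull=cv2.convexHull(P)
a=atz("wrist",(317,42),.117,c);b=atz("wrist",(322,103),.117,c);print("bar",a,b,np.arctan2(*(a-b)[1::-1]),(a+b)/2)
print("pivot",atz("wrist",(370,193),.078,c),"lugtop",atz("wrist",(322,212),.110,c))
G={"red_grip":[("wrist",(317,72.7)),("top",(331.4,179.3)),("scene",(317.5,214))],"red_lug":[("wrist",(320,207.6)),("top",(334.4,228.5)),("scene",(302,183))]}
for n in G: print(n,tri([ray(k,x,c if k=="wrist" else None) for k,x in G[n]]),tri([ray(k,x,c if k=="wrist" else None) for k,x in G[n][::2]]))
```

```text
plate ((623.8094482421875, -162.98658752441406), (89.10890197753906, 89.23243713378906), 10.133581161499023)
bar [ 0.6519 -0.1572  0.117 ] [ 0.596  -0.1677  0.117 ] 0.18588057816029083 [ 0.6239 -0.1624  0.117 ]
pivot [ 0.5085 -0.2302  0.078 ] lugtop [ 0.492  -0.1793  0.11  ]
red_grip [ 0.6245 -0.1621  0.1073] [ 0.6242 -0.1614  0.1068]
red_lug [ 0.4958 -0.1727  0.1063] [ 0.496  -0.175   0.1068]
```

```bash
python3 -m inch '[[0.036,0.001,0,0,0,0,0],[0.036,0.001,0,0,0,0,0],[0.037,0.0015,0,0,0,0,0],[0,0,0.04,0,0,-0.09,0],[0,0,0.03,0,0,0,0]]'
python3 look.py w2
```

```text
clock: 2.8
position: [0.6238, -0.163, 0.1835]
tool_rot: [-3.141, -0.0, 0.199]
force: [0.5, -0.5, -1.4]
grip_width: 0.0852
finger_force: 0.0
2.8 [ 0.6238 -0.163   0.1835] [-3.1411 -0.0001  0.199 ] 0.08517502689305806 [ 0.2801  0.6065 -0.1774  1.5836  0.1222  0.9625 -1.308 ]
isolator 0.57 [312.6 219.6] [ 0.579  -0.1678  0.    ]
red_grip 0.93 [314.3 204.8] [ 0.6264 -0.1612  0.1   ]
red_grip 0.56 [ 56.8 264. ] [0.4991 0.1099 0.1   ]
red_lug 0.94 [305.4 338.8] [ 0.4886 -0.1797  0.094 ]
```

View pics/w2.png

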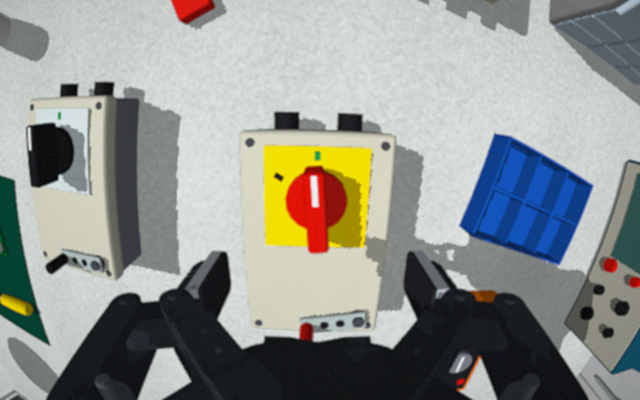

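The close view has the bar centred at about (316,210) between the fingers and aligned. I'll descend and grip.

```bash
python3 -m inch '[[0,0,0.04,0,0,-0.03,0],[0,0,0.035,0,0,0,0],[0,0,0.02,0,0,0,0.3],[0,0,0,0,0,0,1],[0,0,0,0,0,0,1]]' 40
python3 -m inch '[[0,0,0,0,0,0,1],[0,0,0,0,0,0,1],[0,0,0,0,0,0,1]]'
```

```text
clock: 3.5
position: [0.6245, -0.1634, 0.0925]
tool_rot: [3.141, -0.002, 0.224]
force: [-0.7, -0.3, 0.0]
grip_width: 0.044
finger_force: 0.0
clock: 3.8
position: [0.6245, -0.1622, 0.0925]
tool_rot: [3.142, -0.003, 0.224]
force: [-4.2, 5.8, 14.2]
grip_width: 0.0153
finger_force: 41.0
```

```bash
python3 -m inch '[[0,0,0,0,0,-0.1,1],[0,0,0,0,0,-0.14,1],[0,0,0,0,0,-0.14,1],[0,0,0,0,0,-0.14,1]]'
python3 -m inch '[[0,0,0,0,0,-0.14,1],[0,0,0,0,0,-0.14,1],[0,0,0,0,0,-0.1,1],[0,0,0,0,0,-0.05,1],[0,0,0,0,0,0,1]]'
```

```text
clock: 4.2
position: [0.6243, -0.1618, 0.0925]
tool_rot: [3.141, -0.002, 0.75]
force: [-5.7, 8.1, 13.5]
grip_width: 0.0153
finger_force: 40.8
clock: 4.7
position: [0.6241, -0.1616, 0.0925]
tool_rot: [3.14, -0.002, 1.177]
force: [-7.5, 9.3, 16.3]
grip_width: 0.0156
finger_force: 41.4
```

Now about 0.05 rad short of the stop. I'll press to the stop, hold, then release and rise.

```bash
python3 -m inch '[[0,0,0,0,0,-0.05,1],[0,0,0,0,0,-0.02,1],[0,0,0,0,0,0,1],[0,0,0,0,0,0,1]]'
python3 -m inch '[[0,0,0,0,0,0,0],[0,0,0,0,0,0,0],[0,0,0,0,0,0,0],[0,0,0,0,0,0,0]]'
python3 -m inch '[[0,0,-0.03,0,0,0,0],[0,0,-0.05,0,0,0,0],[0,0,-0.03,0,0,0,0],[0,0,0,0,0,0,0]]'
python3 look.py w3
```

```text
clock: 5.1
position: [0.6241, -0.1615, 0.0925]
tool_rot: [3.14, -0.002, 1.243]
force: [-7.4, 10.1, 16.8]
grip_width: 0.0152
finger_force: 45.2
clock: 5.5
position: [0.6235, -0.1633, 0.0905]
tool_rot: [3.141, 0.0, 1.244]
force: [-0.1, 0.5, 0.3]
grip_width: 0.0727
finger_force: 0.0
clock: 5.9
position: [0.6253, -0.1634, 0.2049]
tool_rot: [3.135, -0.001, 1.243]
force: [0.7, -0.4, -0.1]
grip_width: 0.0854
finger_force: 0.0
5.9 [ 0.6253 -0.1634  0.2049] [ 3.1352 -0.0006  1.2434] 0.08535987879414743 [ 0.4731  0.6158 -0.4791  1.5542  0.3147  1.0423 -0.4162]
isolator 0.83 [276.3 192.1] [ 0.5764 -0.1672  0.    ]
red_grip 0.8 [312.7 199.2] [ 0.6237 -0.1624  0.1   ]
red_lug 0.97 [191.6 256.6] [ 0.4934 -0.1806  0.094 ]
```

View pics/w3.png

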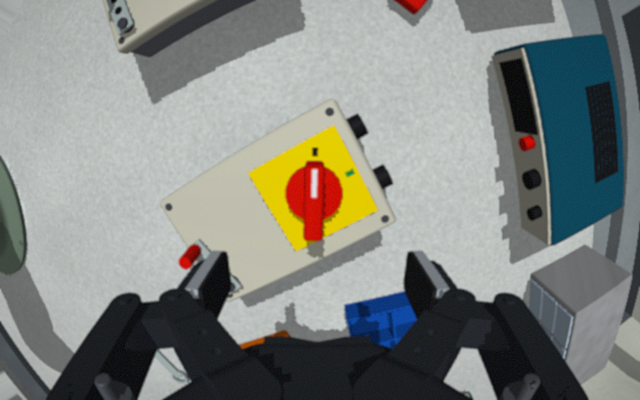

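The pointer is on the black mark at (314,152), so the handle is off. Next I'll move over the lug with tool x along the hasp.

```bash
python3 -m inch '[[-0.019,-0.0396,0,0,0,0,0],[-0.019,-0.0396,0,0,0,0,0],[-0.019,-0.0396,0,0,0,0,0],[0,0,0.0,0,0,-0.14,0],[0,0,0.0,0,0,-0.14,0]]' >/dev/null
python3 -m inch '[[0,0,0.01,0,0,-0.14,0],[0,0,0.01,0,0,-0.14,0],[0,0,0,0,0,-0.03,0],[0,0,0,0,0,0,0]]'
python3 look.py w4
```

```text
clock: 7.0
position: [0.4923, -0.1788, 0.1798]
tool_rot: [-3.141, -0.001, 1.831]
force: [0.5, -0.2, -0.6]
grip_width: 0.0854
finger_force: 0.0
7.0 [ 0.4923 -0.1788  0.1798] [-3.1407 -0.0012  1.8313] 0.08536242014696786 [ 0.7128  0.4931 -0.6399  1.8922  0.3746  0.8793  0.1469]
isolator 0.81 [392.7 193.4] [ 0.5771 -0.171   0.    ]
isolator 0.54 [231.6 330.7] [ 0.4338 -0.41    0.    ]
red_grip 0.88 [470.4 228. ] [ 0.6226 -0.1624  0.1   ]
red_lug 0.77 [317.3 210.7] [ 0.4941 -0.1822  0.094 ]
```

View pics/w4.png

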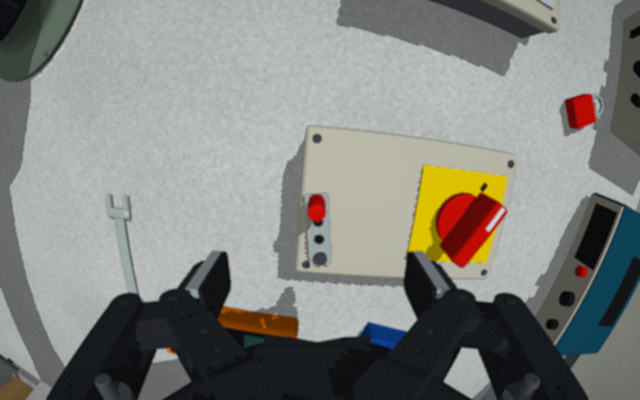

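The lug is at (317,210), centred between the fingers, and the hasp is in line with tool x. I'll descend and grip.

```bash
python3 -m inch '[[-0.0024,0.0012,0.035,0,0,0,0],[0,0,0.035,0,0,0,0],[0,0,0.022,0,0,0,0.3],[0,0,0,0,0,0,1],[0,0,0,0,0,0,1]]' 30
python3 -m inch '[[0,0,0,0,0,0,1],[0,0,0,0,0,0,1],[0,0,0,0,0,0,1]]'
```

```text
clock: 7.7
position: [0.4948, -0.1807, 0.089]
tool_rot: [3.141, 0.0, 1.833]
force: [-0.5, -0.1, 0.3]
grip_width: 0.044
finger_force: 0.0
clock: 8.0
position: [0.495, -0.1811, 0.0895]
tool_rot: [3.14, 0.001, 1.833]
force: [-1.7, 1.6, 10.0]
grip_width: 0.0127
finger_force: 29.5
```

```bash
python3 -m inch '[[-0.0005,-0.0073,0,0,0,-0.14,1],[-0.0005,-0.0073,0,0,0,-0.14,1],[-0.0005,-0.0073,0,0,0,-0.14,1],[-0.0005,-0.0073,0,0,0,-0.14,1],[-0.0005,-0.0073,0,0,0,-0.14,1]]'
```

```text
clock: 8.5
position: [0.4669, -0.202, 0.0897]
tool_rot: [3.14, 0.004, 2.54]
force: [12.2, -1.8, -1.0]
grip_width: 0.0128
finger_force: 29.2
```

```bash
python3 -m inch '[[-0.001,-0.0073,0,0,0,-0.14,1],[-0.001,-0.0073,0,0,0,-0.14,1],[-0.0005,-0.0073,0,0,0,-0.14,1],[-0.0005,-0.0073,0,0,0,-0.14,1],[0,0,0,0,0,0,1]]'
```

```text
clock: 9.0
position: [0.4589, -0.2305, 0.0896]
tool_rot: [-3.141, 0.005, 3.098]
force: [9.6, -2.5, 3.4]
grip_width: 0.0125
finger_force: 30.1
```

```bash
python3 -m inch '[[-0.0005,-0.005,0,0,0,-0.1,1],[-0.0005,-0.004,0,0,0,-0.08,1],[0,-0.001,0,0,0,0,1],[0,0,0,0,0,0,1]]'
```

```text
clock: 9.4
position: [0.4599, -0.2367, 0.0896]
tool_rot: [3.139, 0.005, -3.008]
force: [7.8, 17.5, 5.2]
grip_width: 0.0126
finger_force: 30.5
```

The +y force has risen to 17.5 N, which suggests the hasp is at its stop. I'll release, rise, and look.

```bash
python3 -m inch '[[0,0.001,0,0,0,0,0.6],[0,0,0,0,0,0,0],[0,0,0,0,0,0,0],[0,0,0,0,0,0,0]]'
python3 -m inch '[[0,0,-0.03,0,0,0,0],[0,0,-0.05,0,0,0,0],[0,0,-0.05,0,0,0,0],[-0.04,0,0,0,0,0,0],[0,0,0,0,0,0,0]]'
python3 look.py w5
```

```text
clock: 9.8
position: [0.4574, -0.2387, 0.0884]
tool_rot: [-3.141, -0.0, -3.01]
force: [0.4, 0.2, -0.2]
grip_width: 0.0704
finger_force: 0.0
clock: 10.3
position: [0.5004, -0.2329, 0.22]
tool_rot: [-3.14, 0.004, -3.01]
force: [-1.8, 0.9, -0.4]
grip_width: 0.0856
finger_force: 0.0
10.3 [ 0.5004 -0.2329  0.22  ] [-3.1403  0.0041 -3.0098] 0.08557766930631827 [ 1.0415  0.6041 -1.0332  1.7752  0.5804  1.0979  1.5123]
isolator 0.84 [356.5 238.1] [ 0.5786 -0.172   0.    ]
red_grip 0.59 [368.2 317. ] [ 0.6272 -0.1616  0.1   ]
red_lug 0.72 [319.5 143.2] [ 0.4564 -0.2373  0.094 ]
```

View pics/w5.png

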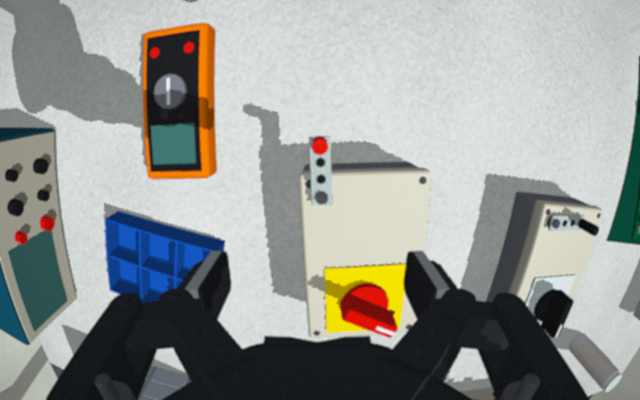

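The hasp is parallel to the enclosure's long side, with its lug at (320,145) out over the edge. The handle is still at off, and the arm is clear of everything.

```bash
python3 -c "
from workcell import bot;print(bot.job_done())"
```

```text
the job is handed in; nothing more can be done
None
```

The red handle is turned to off and its hasp is swung fully out over the edge; the black isolator and the multimeter were not touched, and the job was handed in with the arm clear at about 10 s (no verdict was returned).

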